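Push the sample tray home under the leaf spring of a plate reader

TASK

The white sample tray lies in the plate reader's track on a sprung floor, standing too high to pass under the steel bridge with its leaf spring. Never lifting the tray, press it down hard with your fingertips (it has a thumb well for this) and, keeping it pressed, push it under the bridge and the leaf spring until it is fully home against the end stop, then let go so that it stays held there. Leave the bottle, the jar and the dish alone.

Things in the scene. Friction and masses are not known exactly. Their poses are not given: they have to be found in the camera images.
- reader: Plate reader, fixed to the bench. Origin on the bench, under the middle of its track; +x is the sliding direction (level), z up. Track: straight channel between two aluminium side rails, inner faces y = -47.5 and +47.5 mm, 8 mm thick, tops 40 mm above the bench. Rear wall: inner face x = -118 mm, top 40 mm. White console beyond the end stop: x = 120 to 220 mm, 150 mm wide, 85 mm high.
- bridge (a point): Middle of the underside of the steel bridge bar that crosses the track, at reader x = 57 mm, 38 mm above the bench. The bar is 10 mm long in x and 10 mm high (top 48 mm); its posts stand outside the rails. A 44 mm wide steel leaf spring, fixed at its far side, slopes down from it to reader x = about 95 mm.
- stop (a point): Middle of the face of the end stop, at reader x = 106 mm, 29 mm above the bench; an aluminium wall across the track, top 46 mm above the bench, that the tray's leading end meets when home.
- tray: White sample tray, loose, about 0.2 kg, 128 mm (x) by 92 mm (y) by 14 mm thick, small grey wells on its front part. Origin: centre of its underside; +x is its leading end and agrees with the reader's +x. At the start its origin is at reader x = -50 to -32 mm and its top 42 mm above the bench; fully home its origin is at reader x = +42 mm.
- well (a point): Centre of the floor of the tray's thumb well, an open rectangular recess in its rear half: 46 mm long (x), 60 mm wide (y), 8 mm deep, floor 6 mm above the tray's underside; 36 mm behind the tray's origin. Its front wall, 23 mm ahead of this point, is what the fingertips push against.
- platen (a joint): How far the sprung floor under the tray is pressed down, m: 0 is up (top 28 mm above the bench, as at the start), 0.010 its bottom stop. It stays level over the whole track. Takes about 7 N to start, 15 N at 7 mm, 19 N at 10 mm. The tray clears the bridge from 4 mm down; 6 to 8 mm is a good depth. Once home and released the tray rises against the bridge and this stays near 4 mm.
- leaf (a joint): Angle by which the leaf spring is lifted, rad: 0 is free, its low point about 29 mm above the bench; the tray's leading edge wedges it up to 0.1 to 0.35 as it passes under, pressing on the tray with a few newtons and dragging on it. Sliding the pressed tray under it takes 8 to 15 N; against the end stop the push rises steeply above 20 N.
- bottle: Bystander: white bottle with blue cap, 62 mm across, 130 mm high; origin under its centre.
- jar: Bystander: low white jar with black lid, 60 mm across, 60 mm high; origin under its centre.
- dish: Bystander: small white bowl, 70 mm across, 22 mm high; origin under its centre.
There are look-alikes about, which are no part of the job. What is meant by the tray is not black or purple, and is the larger of those in its own colour.

How it is judged:
By the outcome, as a careful person would: the job done as asked, in the order asked, and still so for the second after the job is handed in, with the robot touching nothing.
It also fails if it takes over 40 s, if anything falls off the work surface, if the arm or the gripper's body presses on something with over 40 N, if the wrist force passes 120 N, or if a joint passes its speed limit or range.

ROBOT

A 6-joint arm with a two-finger parallel gripper is mounted at the origin on the work surface. World frame = base frame: x ahead of the robot, y to its left, z up, the work surface at z = 0. Lengths are in m, angles in rad, forces in N, time in s.
With the tool pointing down it reaches from about 0.4 to 0.925 m from the base axis. Payload 3.4 kg.
Tool frame: the origin (TCP) lies on the centre line of the jaws, within the pads' length; the fingertips stand 25 mm ahead of it and the grasp point (between the pads) lies 6 mm ahead of it (manip.finger_overhang is the distance from the TCP to the fingertips, in m); z points along the fingers, x is the direction in which the jaws open and shut, and the axes are right-handed (so a half turn about z gives the same grasp; the last joint's range is limited). The gripper opens to 85 mm and grips with 20 to 120 N. Pads are 22 mm wide; open, the fingers measure 114 mm over their backs; the gripper's body (76 mm by 85 mm) begins 54 mm behind the grasp point. The pads swing forward as they close: fully open they stand 13 mm farther back than shut.
Start: joints at [-1.327, 0.307, 1.506, -0, 1.328, -0.073], TCP at [0.18, -0.546, 0.256] pointing down, gripper open.
Joint ranges: [-3.12, 3.12], [-1.05, 2.28], [0.14, 2.33], [-1.42, 4.57], [0.1, 2.73], [-2.68, 2.68]. Speed limits (rad/s): [2.57, 2.57, 3.14, 3.14, 3.14, 3.14].

INTERFACE

Orientations are given as a 3x3 rotation matrix whose columns are the frame's x, y, z axes.
In Python, from rig import readout, cams, order, manip gives the robot as it stands.
- The arm moves only by the shell command python3 -m creep 'ROWS' [OPENING] [FORCE]. ROWS is JSON, a list that holds one entry, the list of rows, each a list of 4 numbers: the shift along the tool's x, y, z in m, then the turn about the tool's z in degrees. A call has 1 to 5 rows; each row shifts and turns the pose as measured when the row begins, along the tool's axes as they then stand; what a row does not reach is not made up. A row lasts 1/12 s, in which the tool goes at most 41.7 mm and 7.16 degrees, less where a joint would pass 70% of its speed; a pose out of reach is approached as far as the arm can. A call is refused whole if a number of a shift passes 0.0417 or a number of a turn 7.16, either way. A call with a gripper value outside its range is refused whole. OPENING is the closure in counts, from 0 (fully open) to 255 (shut), set as the call begins (- or left out, the last holds). The fingers move at their own pace and stop on an object; FORCE is the grip in N (left out, the last holds). Time passes only in rows, so rows that do not move let the fingers close. It gives the time, the measured TCP pose, the force and the opening at its end, in the units of the state.
- readout.read_state(): the state, without advancing time (a new reading comes with each control period).
- cams.snapshot(name): name is "scene" or "top" or "wrist"; returns (picture, depth): 384x512x3 uint8, blue, green, red; 384x512 float32, m along the optical axis (not along the pixel's ray), 0 where there is no reading.
- cams.camera_info(name): a dict with "K" (3x3 intrinsics, pixels), "k1" (the pictures are not rectified: a ray, as slopes to the right and down, at radius r is drawn at 1 + k1 r^2 times it, then the intrinsics apply), "camera_from_world" (4x4, takes a point from world to camera coordinates). Camera axes: x right, y up, looking along -z (the intrinsics and any distortion apply to the point x, -y, -z); pixel columns grow to the right and rows downward; lengths in m; the calibration is good to about 2 mm. A picture is of the moment at which its call begins: read the wrist's pose just before it. camera_info takes no time and is no camera call; for the wrist camera it gives the pose at the moment of the call.
- order.sign_off(): hands the job in, once; it reports no verdict.
The state is a dict: "time_s": time; "joints": joint angles; "qd": joint speeds; "joint_torque": joint torques, N m; "ee_pos": TCP position; "ee_rot": TCP orientation; "ft_force": force on the tool from outside, world axes, zero at the start; "ft_torque": the same for the moment, N m; "opening": opening from 0.0 (shut) to 1.0 (fully open).
Only numpy, scipy, OpenCV 4.12 (cv2) and the standard library are available. Lean on these libraries where they do the work, as an engineer would, in place of code of your own. Each camera call takes 0.05 s, during which the arm holds its last target.

## Working session

There is one attempt and no reset: what is moved stays moved. The work goes in short steps, Python scripts to look and compute and a shell command to move; the robot and the scene stay as the last step left them, time stands still between calls to the robot, and variables do not carry over. Pictures are saved under pics/ and viewed, and the job is handed in when it is done.

```bash
ls; mkdir -p pics
python3 - <<'E'
from rig import readout,cams,manip
import cv2
s=readout.read_state()
for k,v in s.items(): print(k,v)
print(manip.finger_overhang)
for n in ("scene","top","wrist"):
    i=cams.camera_info(n); print(n,i)
    p,d=cams.snapshot(n); cv2.imwrite(f"pics/{n}0.png",p)
    import numpy as np; np.save(f"pics/{n}0.npy",d)
E
```

```text
pics
time_s 0.0
joints [-1.32649185e+00  3.07533783e-01  1.50767577e+00 -9.52532413e-06
  1.32836317e+00 -7.35257054e-02]
qd [-1.60588078e-03  5.02182513e-05 -1.51664679e-04  1.54726287e-03
  2.44068176e-03 -1.13632203e-03]
joint_torque [-3.51177650e-04 -4.57551777e+01 -2.51914126e+01 -1.62675019e-04
  1.34491190e-02  2.26626526e-06]
ee_pos [ 0.17949579 -0.5455936   0.25540253]
ee_rot [[ 3.12507857e-01 -9.49915050e-01 -4.87914187e-04]
 [-9.49913121e-01 -3.12508208e-01  1.91903538e-03]
 [-1.97539778e-03 -1.36237546e-04 -9.99998040e-01]]
ft_force [ 0.19110896 -0.18964008 -0.39468806]
ft_torque [0.00659065 0.03447925 0.03119316]
opening 1.0016652632854632
0.025
scene {'K': array([[484.56966189,   0.        , 245.87463328],
       [  0.        , 484.56966189, 187.76595474],
       [  0.        ,   0.        ,   1.        ]]), 'k1': -0.2130879390246205, 'camera_from_world': array([[ 0.70327937,  0.71084592,  0.00980893, -0.38544672],
       [-0.51297601,  0.49786641,  0.69927437,  0.23247233],
       [ 0.4921928 , -0.49681698,  0.71478608, -1.37958181],
       [ 0.        ,  0.        ,  
[... 346 characters left out ...]
682, -0.53660225],
       [-0.06743207,  0.00555263,  0.99770842, -1.01126997],
       [ 0.        ,  0.        ,  0.        ,  1.        ]])}
wrist {'K': array([[277.02124914,   0.        , 256.53308557],
       [  0.        , 277.02124914, 191.50229637],
       [  0.        ,   0.        ,   1.        ]]), 'k1': -0.02568736822125538, 'camera_from_world': array([[ 3.12882617e-01, -9.49791780e-01, -2.05431071e-04,
        -5.73231136e-01],
       [ 9.13228797e-01,  3.00897375e-01, -2.74725197e-01,
         3.60556779e-02],
       [ 2.60993547e-01,  8.57691330e-02,  9.61522763e-01,
        -3.78151120e-01],
       [ 0.00000000e+00,  0.00000000e+00,  0.00000000e+00,
         1.00000000e+00]])}
```

View pics/scene0.png

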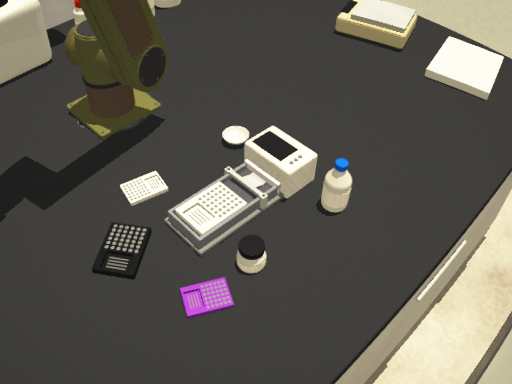

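View pics/top0.png

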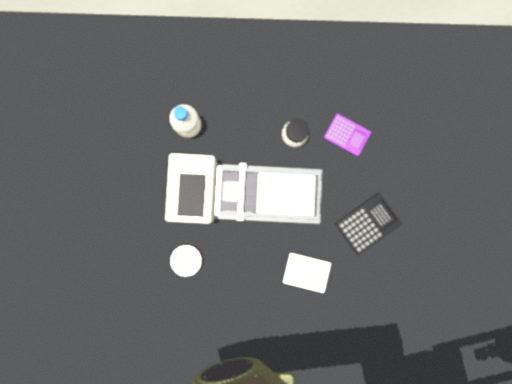

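View pics/wrist0.png

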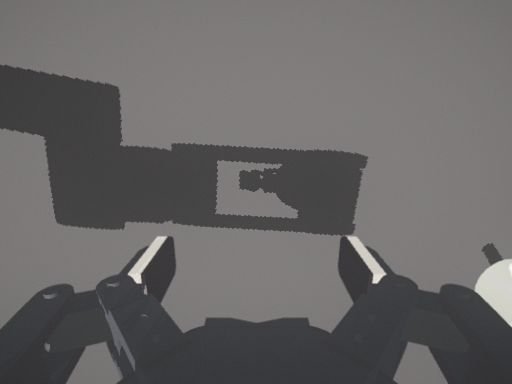

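The scene shows the reader with the white tray at about (213,208) and the bridge bar at about (255,185). In the top view the tray spans about cols 255–316, rows 173–216, with the console on the left, so the sliding direction is about world +y. Next I'll measure it.

```bash
cat > h.py <<'E'
import numpy as np, cv2
from rig import cams
def ray(info,uv):
    K,k1,T=info["K"],info["k1"],info["camera_from_world"]
    uv=np.atleast_2d(np.asarray(uv,float)); 
    n=cv2.undistortPoints(uv.reshape(-1,1,2),K,np.array([k1,0,0,0,0.])).reshape(-1,2)
    dc=np.c_[n[:,0],-n[:,1],-np.ones(len(n))]
    R=T[:3,:3]; return -R.T@T[:3,3], dc@R
def onplane(info,uv,z):
    o,d=ray(info,uv); t=(z-o[2])/d[:,2]; return o+d*t[:,None]
def pts(info,uv,depth):
    o,d=ray(info,uv); return o+d*np.asarray(depth).reshape(-1,1)
def proj(info,P):
    P=np.atleast_2d(P);T=info["camera_from_world"];c=P@T[:3,:3].T+T[:3,3]
    x=c[:,0]/-c[:,2];y=-c[:,1]/-c[:,2];r=1+info["k1"]*(x*x+y*y)
    K=info["K"];return np.c_[K[0,0]*x*r+K[0,2],K[1,1]*y*r+K[1,2]]
E
python3 - <<'E'
from h import *
i=cams.camera_info("top");p=cv2.imread("pics/top0.png");d=np.load("pics/top0.npy")
g=cv2.cvtColor(p,cv2.COLOR_BGR2GRAY)
c=p[140:235,155:335]; cv2.imwrite("pics/topz.png",cv2.resize(c,None,fx=4.4,fy=4.4,interpolation=cv2.INTER_NEAREST))
hsv=cv2.cvtColor(p,cv2.COLOR_BGR2HSV)
for th in (200,220,235,245):
    m=((g>th)*255).astype(np.uint8)
    cs,_=cv2.findContours(m,cv2.RETR_EXTERNAL,cv2.CHAIN_APPROX_NONE)
    for k in cs:
        if cv2.contourArea(k)>400:
            r=cv2.minAreaRect(k); 
            if 120<r[0][1]<300: print(th,r)
# depth profile
vv,uu=np.mgrid[140:235,155:335]
P=pts(i,np.c_[uu.ravel(),vv.ravel()],d[140:235,155:335].ravel()).reshape(95,180,3)
print("row194 z",np.round(P[54,::6,2]*1000).astype(int))
print("col290 z",np.round(P[::4,130,2]*1000).astype(int))
m=((P[:,:,2]>.02)&(P[:,:,2]<.06)).astype(np.uint8)
cv2.imwrite("pics/hz.png",cv2.resize(np.clip(P[:,:,2]*1000*3,0,255).astype(np.uint8),None,fx=4.4,fy=4.4,interpolation=cv2.INTER_NEAREST))
E
```

```text
200 ((306.5294494628906, 272.38238525390625), (43.413875579833984, 31.52962875366211), 14.03624439239502)
200 ((185.5, 260.5), (31.0, 31.0), 90.0)
200 ((267.2380065917969, 192.5495147705078), (105.7154769897461, 57.27420425415039), 2.2906100749969482)
200 ((189.5051727294922, 187.9120635986328), (46.68400955200195, 68.70476531982422), 3.3664605617523193)
220 ((306.5294189453125, 272.3823547363281), (42.928802490234375, 31.529630661010742), 14.03624439239502)
220 ((185.0, 260.5), (31.0, 30.0), 90.0)
220 ((267.1431884765625, 192.99388122558594), (104.97162628173828, 57.36356735229492), 3.2704875469207764)
220 ((189.5394287109375, 188.0228271484375), (45.93439865112305, 68.46363830566406), 3.5035314559936523)
235 ((306.6470642089844, 272.41180419921875), (42.6862678527832, 31.044557571411133), 14.03624439239502)
235 ((185.0, 260.0), (30.0, 30.0), 90.0)
235 ((264.80706787109375, 194.31292724609375), (102.2579345703125, 57.4280891418457), 6.881723880767822)
235 ((189.34010314941406, 188.04800415039062), (45.63983917236328, 67.88925170898438), 3.2704875469207764)
245 ((306.5000305175781, 272.5000305175781), (42.44373321533203, 30.80202293395996), 14.03624439239502)
245 ((185.5, 260.0), (30.0, 29.0), 90.0)
245 ((285.3054504394531, 193.89028930664062), (57.32838439941406, 42.79653549194336), 2.8624050617218018)
245 ((229.44024658203125, 191.24868774414062), (30.145051956176758, 57.116939544677734), 1.2453641891479492)
245 ((189.29310607910156, 188.01722717285156), (45.098514556884766, 67.53032684326172), 3.3664608001708984)
row194 z [ 0  0 83 85 88 88 84 85 88 87 15 26 35 35 46 29 29 26 44 39 44 44 43 34
 32 36 43 38 -3  3]
col290 z [25 -1 -1  1  3 -1  0  6 38 40 40 43 42 40 43 40 43 47 44 40 11 -1  1  0]
```

View pics/topz.png

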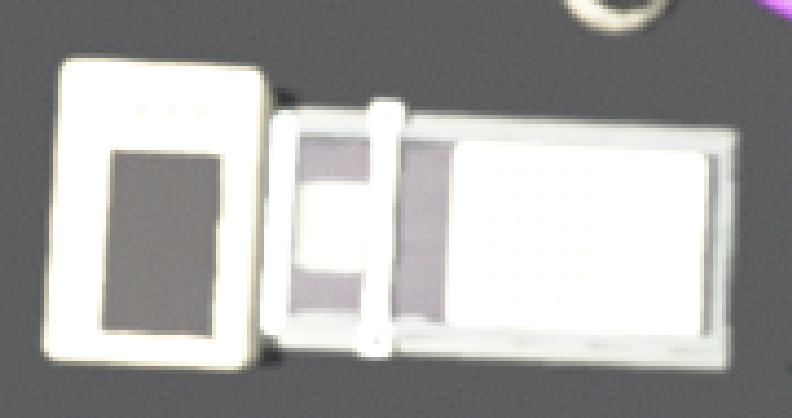

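View pics/hz.png

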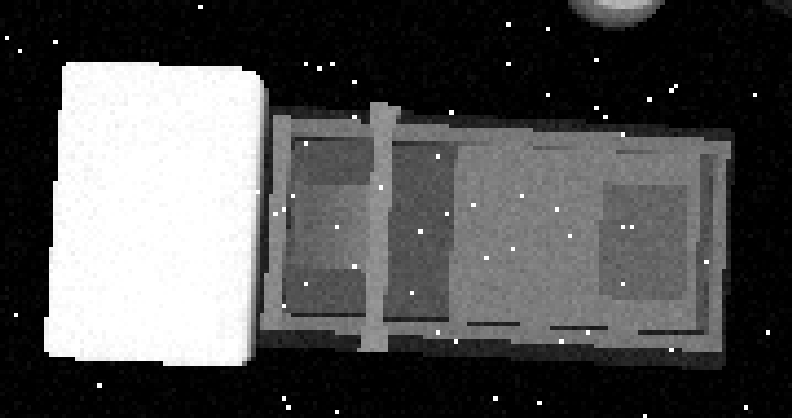

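Depth cleanly shows the thumb well at about cols 291–311, rows 182–208 (full picture), at the tray's rear, right-hand end. Next I'll compute the reader frame, tray and well.

Run:
```python
from h import *
i=cams.camera_info("top");p=cv2.imread("pics/top0.png");d=cv2.medianBlur(np.load("pics/top0.npy"),3)
g=cv2.cvtColor(p,cv2.COLOR_BGR2GRAY)
def rect(m,z,name):
    cs,_=cv2.findContours(m.astype(np.uint8),cv2.RETR_EXTERNAL,cv2.CHAIN_APPROX_NONE)
    k=max(cs,key=cv2.contourArea); P=onplane(i,k.reshape(-1,2),z)[:,:2]
    r=cv2.minAreaRect((P*1000).astype(np.float32)); print(name,np.round(r[0],1),np.round(r[1],1),r[2])
    return r
H,W=g.shape;vv,uu=np.mgrid[:H,:W]
P=pts(i,np.c_[uu.ravel(),vv.ravel()],d.ravel()).reshape(H,W,3);Z=P[...,2]
roi=np.zeros_like(g,bool);roi[140:235,155:335]=1
m=(g>245)&roi&(uu>250); rect(m,.042,"tray col")
con=(Z>.075)&roi&(uu<225)
rect(con,.085,"console depth")
rect((g>235)&roi&(uu<216),.085,"console col")
well=(Z>.028)&(Z<.0385)&(uu>288)&(uu<314)&(vv>178)&(vv<212)
rect(well,.034,"well"); print(np.median(Z[190:202,296:306]),np.median(Z[180:208,262:285]))
q=(Z>.028)&(Z<.06)&(uu>215)&(uu<325)&roi; rect(q,.040,"track depth")
print(proj(i,[0.5,0,0.04]))
# direct mean of points
print(P[well].mean(0))
for nm,mm in (("trayd",(Z>.037)&(Z<.048)&(uu>258)&(uu<316)&(vv>172)&(vv<218)),):
    print(nm,P[mm].mean(0))
s=cams.camera_info("scene");ps=cv2.imread("pics/scene0.png")
cv2.imwrite("pics/sz.png",cv2.resize(ps[120:255,150:330],None,fx=4.4,fy=4.4,interpolation=cv2.INTER_CUBIC))
```

```text
tray col [516.  -73.8] [131.6  98.3] 88.60710906982422
console depth [521.8 140.8] [ 99.6 149. ] 88.52033996582031
console col [521.6 140.5] [ 99.7 148.9] 88.56089782714844
well [ 516.9 -110.8] [60.4 46.4] 1.1061570644378662
0.0335998769013931 0.04191148974940184
track depth [518.5 -32.8] [238.2 129.2] 88.56873321533203
[[252.97880731 199.98015261]]
[ 0.51535711 -0.11082698  0.0339167 ]
trayd [ 0.51349454 -0.06675207  0.04130855]
```

View pics/sz.png

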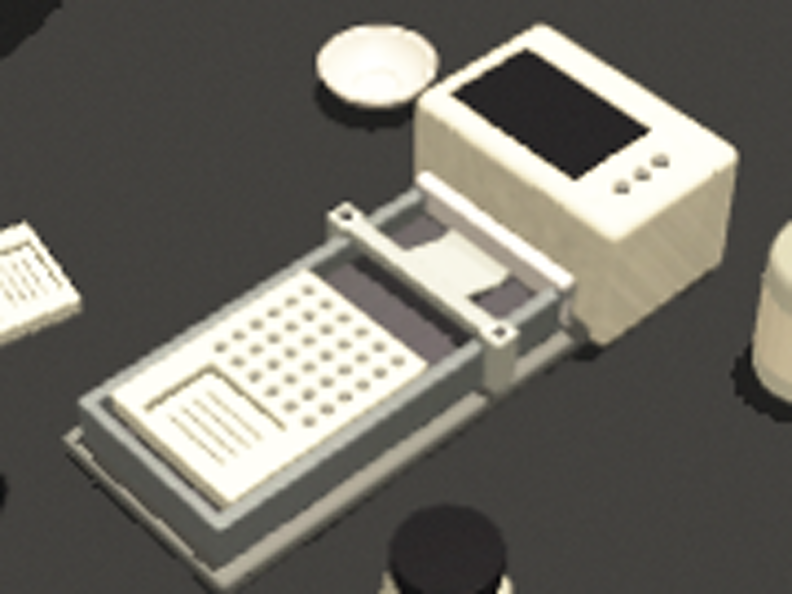

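Everything agrees: the console puts the reader origin at about (0.5174, -0.0294) with yaw 88.57°. The tray is at reader x ≈ -44.5 mm and the well at about (0.516, -0.110). I'll shut the fingers and travel at height, then turn the jaws so they lie across the track.

```bash
python3 -m creep '[[[-0.0224,-0.0326,0,0],[-0.0224,-0.0326,0,0],[-0.0224,-0.0326,0,0],[-0.0224,-0.0326,0,0],[-0.0224,-0.0326,0,0]]]' 255 60; python3 -m creep '[[[-0.0224,-0.0326,0,0],[-0.0224,-0.0326,0,0],[-0.0224,-0.0326,0,0],[-0.0224,-0.0326,0,0],[-0.0224,-0.0326,0,0]]]'; python3 -m creep '[[[0,0,0,-7],[0,0,0,-7],[0,0,0,-7],[0,0,0,-7],[0,0,0,-7]]]';python3 -m creep '[[[0,0,0,-7],[0,0,0,-7],[0,0,0,-7],[0,0,0,-7],[0,0,0,-7]]]'
```

```text
time_s: 0.57
ee_pos: [0.2986, -0.3914, 0.2527]
ee_rot: [[0.3, -0.954, -0.003], [-0.954, -0.3, -0.001], [0.0, 0.003, -1.0]]
ft_force: [0.6, 0.1, -0.2]
opening: 0.303
time_s: 0.98
ee_pos: [0.4237, -0.2268, 0.2515]
ee_rot: [[0.297, -0.955, -0.004], [-0.955, -0.297, -0.0], [-0.001, 0.004, -1.0]]
ft_force: [0.8, -1.2, -0.3]
opening: 0.003
time_s: 1.4
ee_pos: [0.4291, -0.2155, 0.2504]
ee_rot: [[0.802, -0.597, -0.003], [-0.597, -0.802, 0.004], [-0.005, -0.002, -1.0]]
ft_force: [-0.8, -0.0, -1.0]
opening: -0.003
time_s: 1.82
ee_pos: [0.4282, -0.2139, 0.249]
ee_rot: [[1.0, -0.016, -0.006], [-0.016, -1.0, 0.006], [-0.006, -0.006, -1.0]]
ft_force: [0.2, -0.3, -0.9]
opening: -0.004
```

```bash
python3 -m creep '[[[0.025,-0.029,0,0.5],[0.025,-0.029,0,0],[0.025,-0.029,0,0],[0.01,-0.016,0,0],[0,0,0,0]]]'; python3 -m creep '[[[0,0,0.035,0],[0,0,0.035,0],[0,0,0.03,0],[0,0,0,0]]]'
python3 - <<'E'
from h import *
for n in("scene","wrist"):
    p,d=cams.snapshot(n); cv2.imwrite(f"pics/{n}1.png",p)
p=cv2.imread("pics/scene1.png");cv2.imwrite("pics/sz1.png",cv2.resize(p[80:255,150:330],None,fx=3.4,fy=3.4,interpolation=cv2.INTER_CUBIC))
E
```

```text
time_s: 2.23
ee_pos: [0.5168, -0.1113, 0.2476]
ee_rot: [[1.0, -0.024, -0.008], [-0.024, -1.0, 0.006], [-0.008, -0.006, -1.0]]
ft_force: [0.4, 0.8, -0.1]
opening: 0.001
time_s: 2.57
ee_pos: [0.5191, -0.1109, 0.1473]
ee_rot: [[1.0, -0.019, -0.0], [-0.019, -1.0, 0.002], [-0.0, -0.002, -1.0]]
ft_force: [-0.7, 0.7, 0.8]
opening: -0.003
```

View pics/sz1.png

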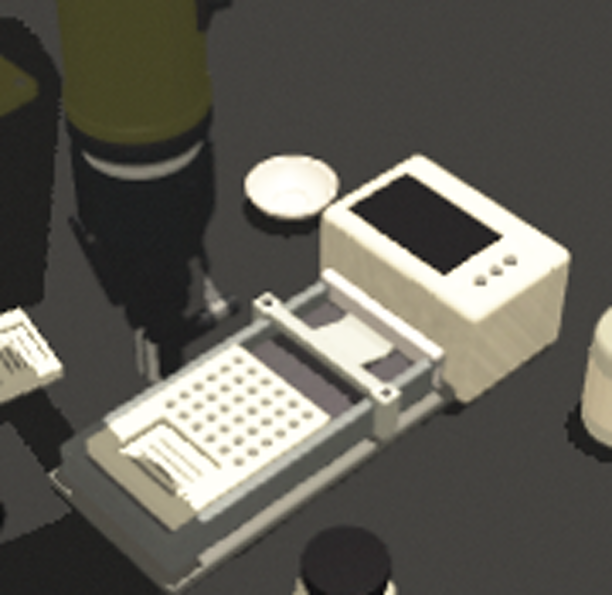

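View pics/wrist1.png

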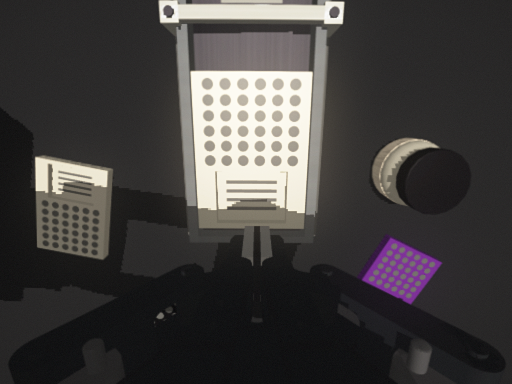

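In the wrist view the tray front is at row 71, its rear edge at row 228, and the well spans rows 172–222, cols 216–287. The shut fingers are just below, at col ~257. I'll cross-check against this view.

Run:
```python
from h import *
i=cams.camera_info("wrist")
for uv in [(194,71),(312,72),(198,228),(306,229),(217,172),(287,172),(218,221),(287,222)]: print(uv,np.round(onplane(i,uv,.042)*1000,1))
O=np.array([517.3,-29.4]);t=np.radians(88.57);R=np.array([[np.cos(t),np.sin(t)],[-np.sin(t),np.cos(t)]])
for uv in [(194,71),(312,72),(198,228),(306,229),(217,172),(287,172),(218,221),(287,222)]: print(np.round(R@(onplane(i,uv,.042)[0,:2]*1000-O),1))
```

```text
(194, 71) [[476.6  -9.8  42. ]]
(312, 72) [[566.7 -12.1  42. ]]
(198, 228) [[ 469.8 -139.    42. ]]
(306, 229) [[ 565.9 -142.1   42. ]]
(217, 172) [[489.7 -88.7  42. ]]
(287, 172) [[548.3 -89.9  42. ]]
(218, 221) [[ 488.  -132.7   42. ]]
(287, 222) [[ 548.8 -135.    42. ]]
[18.6 41.2]
[ 18.5 -48.9]
[-110.8   44.7]
[-111.5  -51.4]
[-60.   26.1]
[-59.7 -32.5]
[-104.    26.7]
[-104.8  -34.2]
```

Both views agree to within 2–3 mm, with the well centre at about (0.5175, -0.1105). I'll go down to just above the well floor, aiming about 4 mm ahead of centre.

```bash
python3 -m creep '[[[-0.002,-0.004,0.03,0.3],[0,0,0.03,0],[0,0,0.012,0],[0,0,0,0]]]'
python3 - <<'E'
from h import *
p,d=cams.snapshot("scene"); cv2.imwrite("pics/sz2.png",cv2.resize(p[80:255,150:330],None,fx=3.4,fy=3.4,interpolation=cv2.INTER_CUBIC))
from rig import readout; print(readout.read_state()["ee_pos"])
E
```

```text
time_s: 3.0
ee_pos: [0.5288, -0.1123, 0.0875]
ee_rot: [[0.999, -0.027, 0.025], [-0.027, -1.0, -0.006], [0.026, 0.005, -1.0]]
ft_force: [-0.2, -0.0, 0.2]
opening: 0.0
[ 0.52953375 -0.11260536  0.08861545]
```

View pics/sz2.png

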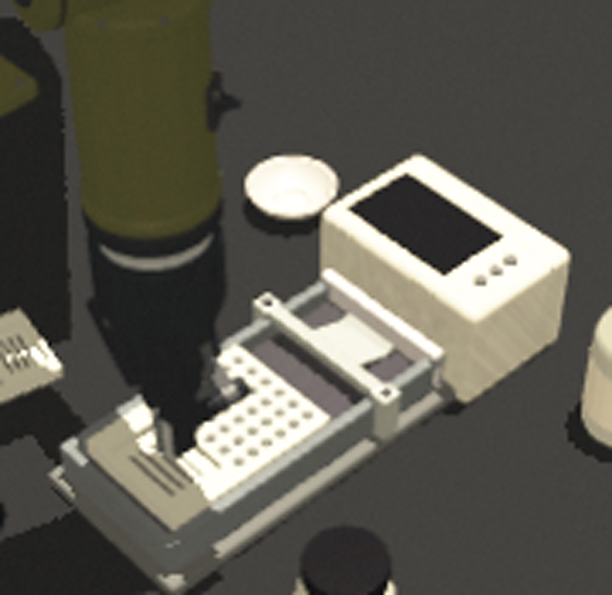

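Shift back: the fast descent drifted about 11 mm in x. I'll correct it in small rows.

```bash
python3 -m creep '[[[-0.006,-0.004,0,0],[-0.005,-0.003,0.002,0],[0,0,0.003,0],[0,0,0.003,0]]]'
python3 - <<'E'
from rig import readout; s=readout.read_state(); print(s["ee_pos"],s["ee_rot"],s["ft_force"])
E
```

```text
time_s: 3.38
ee_pos: [0.5227, -0.1069, 0.0872]
ee_rot: [[0.999, -0.028, 0.04], [-0.028, -1.0, -0.011], [0.04, 0.009, -0.999]]
ft_force: [-0.1, 0.8, -0.1]
opening: -0.003
[ 0.52268559 -0.10688742  0.0872077 ] [[ 0.99881923 -0.02795124  0.03973512]
 [-0.02755305 -0.99956484 -0.01053382]
 [ 0.04001226  0.00942655 -0.99915472]] [-0.05091933  0.81827409 -0.09086675]
```

```bash
for k in 1 ; do python3 -m creep '[[[0,0,0,0]]]'; done;  python3 -m creep '[[[0,0,0,0],[0,0,0,0]]]'; python3 -m creep '[[[0,0,0.008,0]]]'; python3 -m creep '[[[0,0,0,0]]]'
```

```text
time_s: 3.47
ee_pos: [0.5227, -0.1068, 0.0877]
ee_rot: [[0.999, -0.028, 0.041], [-0.027, -1.0, -0.011], [0.041, 0.01, -0.999]]
ft_force: [-0.2, -0.0, -0.4]
opening: -0.001
time_s: 3.63
ee_pos: [0.5231, -0.1068, 0.0884]
ee_rot: [[0.999, -0.028, 0.042], [-0.027, -1.0, -0.011], [0.042, 0.01, -0.999]]
ft_force: [0.1, 1.2, 0.7]
opening: 0.004
time_s: 3.72
ee_pos: [0.5247, -0.1073, 0.0816]
ee_rot: [[0.999, -0.028, 0.045], [-0.027, -1.0, -0.012], [0.046, 0.011, -0.999]]
ft_force: [-0.0, 0.6, 0.2]
opening: 0.002
time_s: 3.8
ee_pos: [0.5241, -0.1071, 0.0804]
ee_rot: [[0.999, -0.027, 0.044], [-0.027, -1.0, -0.012], [0.044, 0.01, -0.999]]
ft_force: [-0.0, 0.8, 0.3]
opening: -0.001
```

```bash
python3 -m creep '[[[-0.008,-0.001,0.008,0]]]'; python3 -m creep '[[[0,0,0.006,0]]]'; python3 -m creep '[[[0,0,0.003,0]]]'
```

```text
time_s: 3.88
ee_pos: [0.5195, -0.1068, 0.073]
ee_rot: [[0.998, -0.028, 0.049], [-0.027, -1.0, -0.013], [0.049, 0.012, -0.999]]
ft_force: [0.6, 0.2, 0.3]
opening: -0.001
time_s: 3.97
ee_pos: [0.5176, -0.1063, 0.0659]
ee_rot: [[0.999, -0.027, 0.045], [-0.027, -1.0, -0.012], [0.046, 0.011, -0.999]]
ft_force: [-0.7, 0.1, -1.4]
opening: -0.007
time_s: 4.05
ee_pos: [0.5179, -0.1064, 0.0622]
ee_rot: [[0.999, -0.028, 0.045], [-0.027, -1.0, -0.012], [0.045, 0.011, -0.999]]
ft_force: [0.3, -0.3, 0.9]
opening: 0.0
```

Run:
```python
from h import *
p,d=cams.snapshot("scene"); cv2.imwrite("pics/sz3.png",cv2.resize(p[100:255,150:300],None,fx=3.8,fy=3.8,interpolation=cv2.INTER_CUBIC))
```

```text
(no output)
```

View pics/sz3.png

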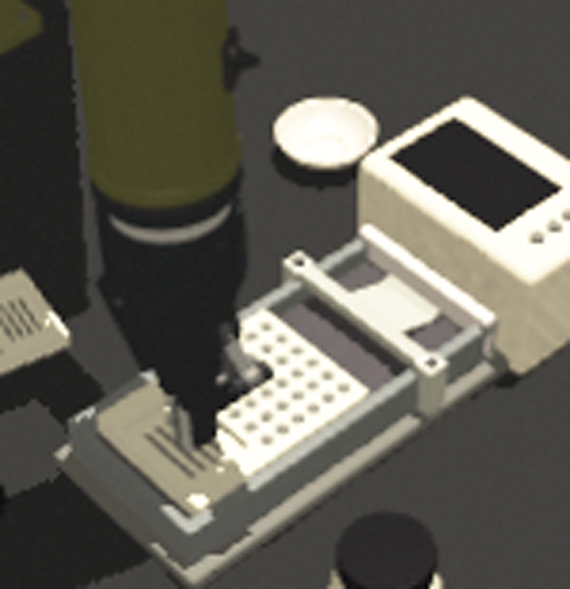

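The fingertips, at about (205,440) in the crop, are inside the well area behind its front wall. Now pressing down.

```bash
python3 -m creep '[[[0,0,0.003,0]]]'; python3 -m creep '[[[0,0,0.003,0]]]'; python3 -m creep '[[[0,0,0.003,0]]]'
```

```text
time_s: 4.18
ee_pos: [0.5177, -0.1063, 0.0585]
ee_rot: [[0.999, -0.028, 0.043], [-0.027, -1.0, -0.012], [0.044, 0.01, -0.999]]
ft_force: [-1.1, -0.9, 9.2]
opening: -0.001
time_s: 4.27
ee_pos: [0.5178, -0.1063, 0.0557]
ee_rot: [[0.999, -0.027, 0.043], [-0.027, -1.0, -0.011], [0.043, 0.01, -0.999]]
ft_force: [-4.2, 0.4, 11.6]
opening: 0.001
time_s: 4.35
ee_pos: [0.5177, -0.1063, 0.0533]
ee_rot: [[0.999, -0.027, 0.042], [-0.027, -1.0, -0.011], [0.043, 0.01, -0.999]]
ft_force: [-4.9, 0.3, 13.8]
opening: -0.002
```

```bash
python3 -m creep '[[[0,0,0.002,0]]]'; python3 -m creep '[[[0,-0.003,0.001,0]]]'; python3 -m creep '[[[0,-0.003,0.001,0]]]'
```

```text
time_s: 4.43
ee_pos: [0.5177, -0.1063, 0.0522]
ee_rot: [[0.999, -0.027, 0.042], [-0.027, -1.0, -0.011], [0.042, 0.01, -0.999]]
ft_force: [-4.5, 0.9, 16.4]
opening: 0.0
time_s: 4.52
ee_pos: [0.5185, -0.1051, 0.0524]
ee_rot: [[0.999, -0.026, 0.043], [-0.025, -1.0, -0.014], [0.044, 0.013, -0.999]]
ft_force: [-3.1, -8.7, 14.8]
opening: -0.003
time_s: 4.6
ee_pos: [0.519, -0.1041, 0.0529]
ee_rot: [[0.999, -0.024, 0.044], [-0.023, -1.0, -0.018], [0.045, 0.017, -0.999]]
ft_force: [-6.2, -8.1, 14.1]
opening: 0.004
```

```bash
python3 -m creep '[[[-0.001,-0.01,0.0018,0]]]'; python3 -m creep '[[[-0.001,-0.01,0.0018,0]]]'
```

```text
time_s: 4.68
ee_pos: [0.5206, -0.0974, 0.0529]
ee_rot: [[0.999, -0.023, 0.049], [-0.022, -0.999, -0.024], [0.049, 0.022, -0.999]]
ft_force: [-2.8, -10.3, 15.5]
opening: 0.0
time_s: 4.77
ee_pos: [0.5212, -0.0904, 0.0528]
ee_rot: [[0.998, -0.021, 0.052], [-0.02, -0.999, -0.029], [0.052, 0.028, -0.998]]
ft_force: [-6.8, -13.3, 14.9]
opening: -0.0
```

```bash
python3 -m creep '[[[-0.003,-0.01,0.002,0]]]'; python3 -m creep '[[[-0.002,-0.01,0.002,0]]]';  python3 - <<'E'
from h import *
p,d=cams.snapshot("scene"); cv2.imwrite("pics/sz4.png",cv2.resize(p[100:255,150:300],None,fx=3.8,fy=3.8,interpolation=cv2.INTER_CUBIC))
from rig import readout; s=readout.read_state(); print(s["ee_pos"],s["ee_rot"],s["ft_force"])
E
```

```text
time_s: 4.85
ee_pos: [0.5211, -0.0835, 0.0526]
ee_rot: [[0.998, -0.02, 0.057], [-0.018, -0.999, -0.035], [0.058, 0.034, -0.998]]
ft_force: [-1.5, -10.6, 15.5]
opening: 0.001
time_s: 4.93
ee_pos: [0.5213, -0.0766, 0.0524]
ee_rot: [[0.998, -0.018, 0.062], [-0.016, -0.999, -0.04], [0.063, 0.039, -0.997]]
ft_force: [-5.8, -13.7, 16.1]
opening: 0.004
[ 0.52128579 -0.07528814  0.05231063] [[ 0.99789591 -0.01812486  0.06225138]
 [-0.0156899  -0.99910098 -0.0393835 ]
 [ 0.06290924  0.03832392 -0.99728316]] [-3.25171257 -9.37613609 14.69815613]
```

View pics/sz4.png

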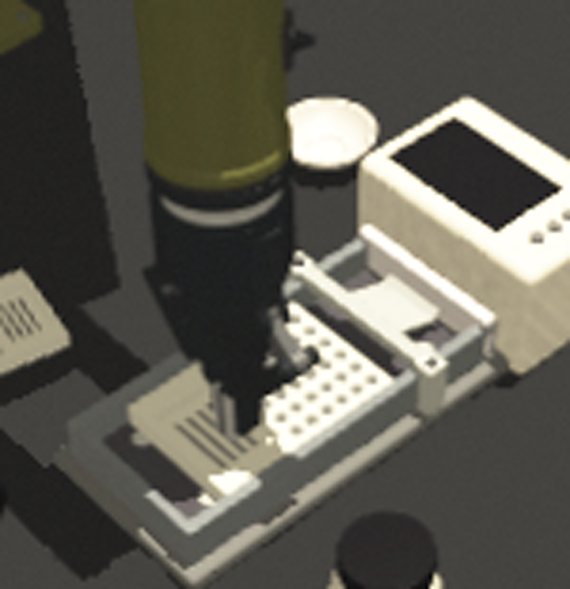

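The tray is riding with the fingers, sunk into the track, with its front just short of the bridge. I'll keep pushing at about 7 mm depth.

```bash
python3 -m creep '[[[-0.003,-0.009,0.0022,0.3]]]'; python3 -m creep '[[[-0.003,-0.009,0.0022,0.3]]]'
```

```text
time_s: 5.07
ee_pos: [0.5213, -0.0696, 0.052]
ee_rot: [[0.997, -0.022, 0.068], [-0.019, -0.999, -0.045], [0.069, 0.043, -0.997]]
ft_force: [-2.6, -11.6, 16.5]
opening: -0.002
time_s: 5.15
ee_pos: [0.5213, -0.0635, 0.0517]
ee_rot: [[0.997, -0.026, 0.074], [-0.022, -0.998, -0.05], [0.075, 0.048, -0.996]]
ft_force: [-3.2, -12.7, 16.2]
opening: 0.004
```

```bash
python3 -m creep '[[[-0.003,-0.009,0.0022,0.3]]]'
python3 - <<'E'
from h import *
p,d=cams.snapshot("scene"); cv2.imwrite("pics/sz5.png",cv2.resize(p[120:240,180:300],None,fx=4.8,fy=4.8,interpolation=cv2.INTER_CUBIC))
E
```

```text
time_s: 5.23
ee_pos: [0.5213, -0.0575, 0.0513]
ee_rot: [[0.996, -0.03, 0.08], [-0.026, -0.998, -0.055], [0.081, 0.053, -0.995]]
ft_force: [-3.2, -12.8, 16.0]
opening: 0.001
```

View pics/sz5.png

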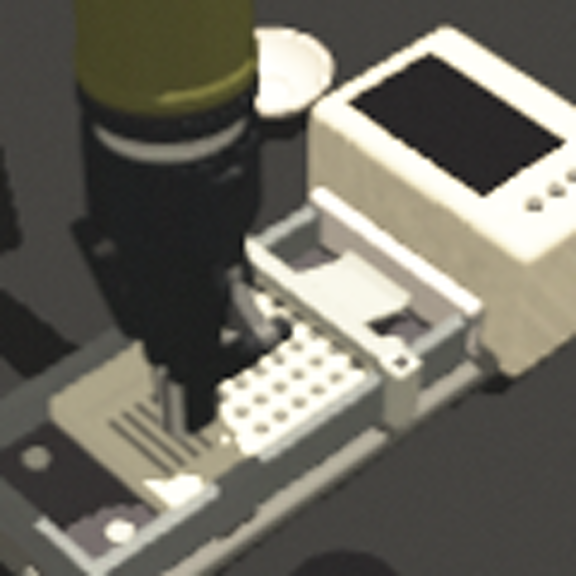

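The leading edge is under the bridge, with the front well rows disappearing beneath the bar. I'll drop the sideways bias, since it adds tilt, and carry on.

```bash
python3 -m creep '[[[0,-0.009,0.0018,0]]]'; python3 -m creep '[[[0,-0.009,0.002,0]]]'
```

```text
time_s: 5.37
ee_pos: [0.5216, -0.0509, 0.051]
ee_rot: [[0.996, -0.028, 0.081], [-0.023, -0.998, -0.06], [0.082, 0.058, -0.995]]
ft_force: [-10.3, -15.6, 18.3]
opening: -0.005
time_s: 5.45
ee_pos: [0.5217, -0.0451, 0.0504]
ee_rot: [[0.996, -0.026, 0.08], [-0.021, -0.998, -0.066], [0.082, 0.064, -0.995]]
ft_force: [-7.0, -15.7, 18.8]
opening: -0.0
```

```bash
python3 -m creep '[[[-0.0015,-0.009,0.0005,0.2]]]'; python3 -m creep '[[[-0.0015,-0.009,0.001,0.2]]]'
```

```text
time_s: 5.53
ee_pos: [0.5217, -0.0391, 0.0512]
ee_rot: [[0.996, -0.028, 0.083], [-0.022, -0.997, -0.071], [0.085, 0.069, -0.994]]
ft_force: [-3.2, -11.4, 16.4]
opening: 0.0
time_s: 5.62
ee_pos: [0.5218, -0.0331, 0.0516]
ee_rot: [[0.996, -0.03, 0.086], [-0.023, -0.997, -0.076], [0.088, 0.074, -0.993]]
ft_force: [-4.6, -14.8, 14.4]
opening: -0.001
```

```bash
python3 -m creep '[[[-0.0015,-0.009,0.0018,0.1]]]'; python3 -m creep '[[[-0.0015,-0.009,0.0018,0.1]]]'
```

```text
time_s: 5.7
ee_pos: [0.5219, -0.0274, 0.0512]
ee_rot: [[0.996, -0.029, 0.089], [-0.022, -0.996, -0.082], [0.091, 0.079, -0.993]]
ft_force: [-4.3, -16.3, 14.5]
opening: 0.001
time_s: 5.78
ee_pos: [0.522, -0.0216, 0.0506]
ee_rot: [[0.995, -0.029, 0.092], [-0.021, -0.996, -0.087], [0.094, 0.085, -0.992]]
ft_force: [-4.8, -14.3, 16.0]
opening: -0.002
```

Run:
```python
from h import *
p,d=cams.snapshot("scene"); cv2.imwrite("pics/sz6.png",cv2.resize(p[120:240,180:300],None,fx=4.8,fy=4.8,interpolation=cv2.INTER_CUBIC))
from rig import readout; s=readout.read_state(); print(s["ee_pos"],s["ft_force"])
```

```text
[ 0.52198516 -0.02059058  0.05050734] [ -3.5770921  -12.86736807  15.15506449]
```

View pics/sz6.png

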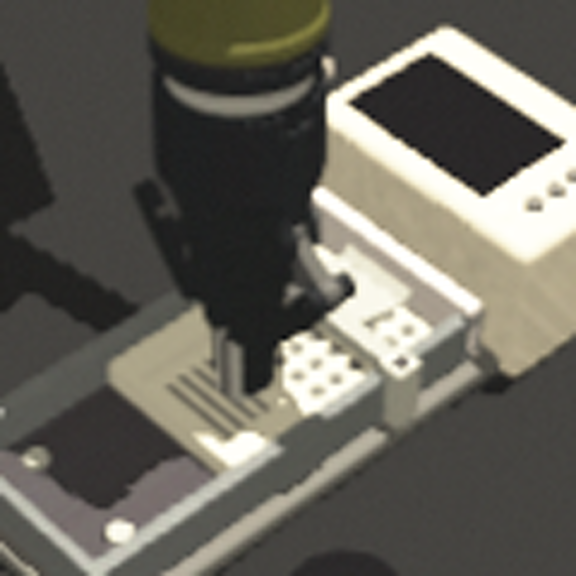

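The tray is through the bridge and under the leaf, with a gap of about 10 mm left to the stop. I'll advance in shorter rows and watch the push force.

```bash
python3 -m creep '[[[-0.0015,-0.008,0.0015,0]]]'; python3 -m creep '[[[-0.0015,-0.007,0.0015,0]]]'
```

```text
time_s: 5.92
ee_pos: [0.5221, -0.016, 0.0503]
ee_rot: [[0.995, -0.027, 0.094], [-0.019, -0.996, -0.092], [0.097, 0.09, -0.991]]
ft_force: [-3.2, -15.1, 16.1]
opening: 0.001
time_s: 6.0
ee_pos: [0.5221, -0.0121, 0.0501]
ee_rot: [[0.995, -0.026, 0.097], [-0.016, -0.995, -0.097], [0.099, 0.095, -0.991]]
ft_force: [-3.8, -15.3, 16.3]
opening: 0.001
```

```bash
python3 -m creep '[[[-0.0015,-0.007,0.0015,0]]]'; python3 -m creep '[[[-0.0015,-0.006,0.0015,0]]]'
```

```text
time_s: 6.08
ee_pos: [0.5222, -0.0091, 0.05]
ee_rot: [[0.995, -0.023, 0.1], [-0.012, -0.994, -0.104], [0.101, 0.102, -0.99]]
ft_force: [-3.9, -37.6, 17.2]
opening: -0.001
time_s: 6.17
ee_pos: [0.5222, -0.009, 0.0501]
ee_rot: [[0.995, -0.018, 0.101], [-0.006, -0.993, -0.114], [0.103, 0.113, -0.988]]
ft_force: [-3.3, -35.5, 16.0]
opening: 0.002
```

The push rose to 37 N, so the tray is against the stop. I'll relax the push while still pressed, then lift straight out.

```bash
python3 -m creep '[[[0,-0.001,0.0005,0]]]'; python3 -m creep '[[[0,0.0003,-0.004,0]]]';python3 -m creep '[[[0.001,0.001,-0.008,0]]]'
```

```text
time_s: 6.25
ee_pos: [0.5225, -0.0102, 0.051]
ee_rot: [[0.995, -0.017, 0.102], [-0.005, -0.993, -0.117], [0.104, 0.116, -0.988]]
ft_force: [-3.8, 5.9, 12.5]
opening: 0.002
time_s: 6.33
ee_pos: [0.5226, -0.0103, 0.0558]
ee_rot: [[0.994, -0.019, 0.103], [-0.006, -0.993, -0.118], [0.105, 0.116, -0.988]]
ft_force: [-1.9, 4.4, 4.2]
opening: -0.0
time_s: 6.42
ee_pos: [0.5226, -0.0106, 0.0641]
ee_rot: [[0.995, -0.019, 0.103], [-0.007, -0.993, -0.118], [0.104, 0.116, -0.988]]
ft_force: [0.5, -0.9, 1.4]
opening: 0.0
```

```bash
python3 -m creep '[[[0.002,0.003,-0.02,0],[0.002,0.003,-0.03,0],[0,0.02,-0.035,0],[0,0.03,-0.02,0],[0,0.03,0,0]]]'; python3 -m creep '[[[0,0.03,0,0],[0,0.03,0,0],[0,0,0,0]]]'
python3 - <<'E'
from h import *
for n in("scene","top","wrist"):
    p,d=cams.snapshot(n); cv2.imwrite(f"pics/{n}7.png",p); np.save(f"pics/{n}7.npy",d)
    if n=="scene":cv2.imwrite("pics/sz7.png",cv2.resize(p[130:240,180:300],None,fx=5,fy=5,interpolation=cv2.INTER_CUBIC))
    if n=="top":cv2.imwrite("pics/tz7.png",cv2.resize(p[140:235,155:335],None,fx=4.4,fy=4.4,interpolation=cv2.INTER_CUBIC))
    i=cams.camera_info(n)
    if n=="wrist": np.save("pics/w7T.npy",i["camera_from_world"])
E
```

```text
time_s: 6.83
ee_pos: [0.5156, -0.081, 0.1833]
ee_rot: [[0.995, -0.011, 0.102], [0.001, -0.993, -0.115], [0.103, 0.114, -0.988]]
ft_force: [0.9, -0.3, 0.2]
opening: 0.0
time_s: 7.08
ee_pos: [0.5184, -0.1469, 0.1964]
ee_rot: [[0.993, -0.012, 0.113], [0.002, -0.993, -0.12], [0.114, 0.119, -0.986]]
ft_force: [0.3, -0.2, -0.1]
opening: -0.002
```

View pics/sz7.png

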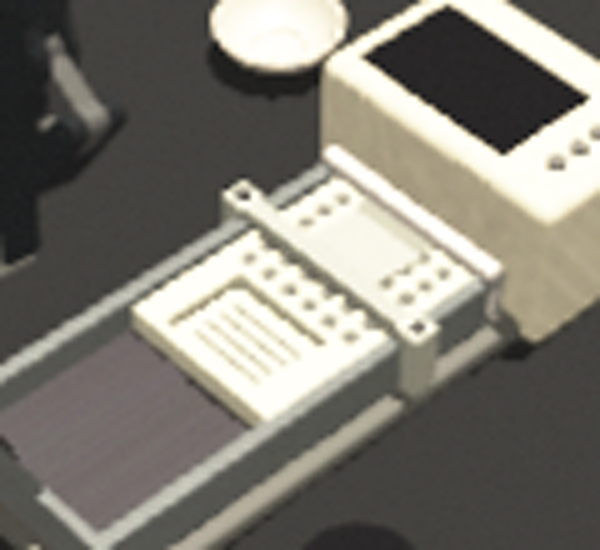

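View pics/tz7.png

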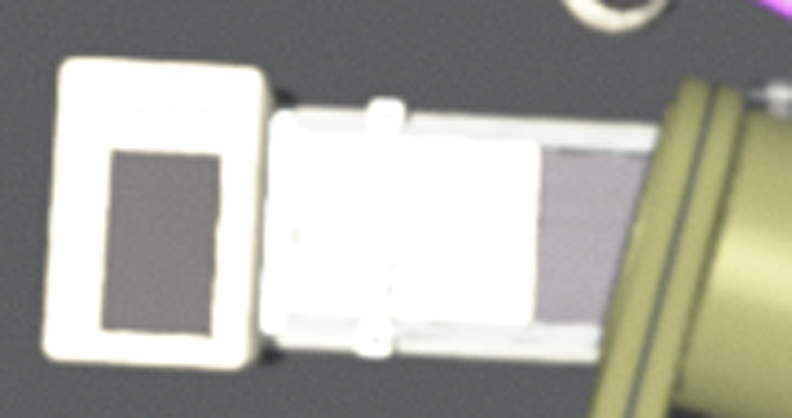

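View pics/wrist7.png

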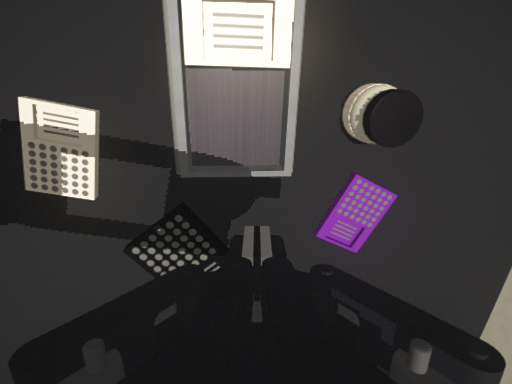

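The scene shows the tray under the bridge and leaf, apparently against the stop. I'll measure the rear edge, which should be at reader x = -22, to be sure the small back-drag on release left no gap.

Run:
```python
from h import *
i=cams.camera_info("top")
O=np.array([517.3,-29.4]);t=np.radians(88.57);R=np.array([[np.cos(t),np.sin(t)],[-np.sin(t),np.cos(t)]])
def edge(f,u0,u1,z,ch=1):
    p=cv2.imread(f)[...,ch].astype(float); out=[]
    for v in range(180,208,2):
        r=p[v,u0:u1]; th=(r.max()+r.min())/2; k=np.where((r[:-1]>th)&(r[1:]<=th))[0][0]
        u=u0+k+(r[k]-th)/(r[k]-r[k+1]); out.append((R@(onplane(i,(u,v),z)[0,:2]*1000-O))[0])
    return np.median(out),np.std(out)
print("rear before",edge("pics/top0.png",300,320,.042),"rear after",edge("pics/top7.png",265,290,.038))
# depth-based
d=cv2.medianBlur(np.load("pics/top7.npy"),3)
vv,uu=np.mgrid[140:235,155:300]
P=pts(i,np.c_[uu.ravel(),vv.ravel()],d[140:235,155:300].ravel());q=(P[:,:2]*1000-O)@R.T
m=(np.abs(q[:,1])<40)
for a in range(-40,120,8):
    s=m&(q[:,0]>=a)&(q[:,0]<a+8); print(a,np.round(np.median(P[s,2])*1000,1),end="; ")
# wrist rear edge
w=dict(cams.camera_info("wrist"))
w["camera_from_world"]=np.load("pics/w7T.npy")
for uv in [(185,65),(290,68),(180,178),(293,178)]: print(np.round(R@(onplane(w,uv,.038)[0,:2]*1000-O),1))
c=cv2.imread("pics/scene7.png")[145:210,225:290];cv2.imwrite("pics/stop7.png",cv2.resize(c,None,fx=9,fy=9,interpolation=cv2.INTER_NEAREST))
```

```text
rear before (np.float64(-111.7817418363216), np.float64(0.22387282456276786)) rear after (np.float64(-24.77980618047066), np.float64(0.3219874453326052))
-40 23.8; -32 23.7; -24 36.0; -16 36.8; -8 30.2; 0 30.5; 8 30.5; 16 30.1; 24 31.6; 32 37.8; 40 38.0; 48 39.3; 56 47.3; 64 40.4; 72 39.7; 80 39.1; 88 39.0; 96 39.8; 104 44.0; 112 44.1; [-21.   45.4]
[-20.7 -46.5]
[-123.8   57.1]
[-125.2  -57.4]
```

View pics/stop7.png

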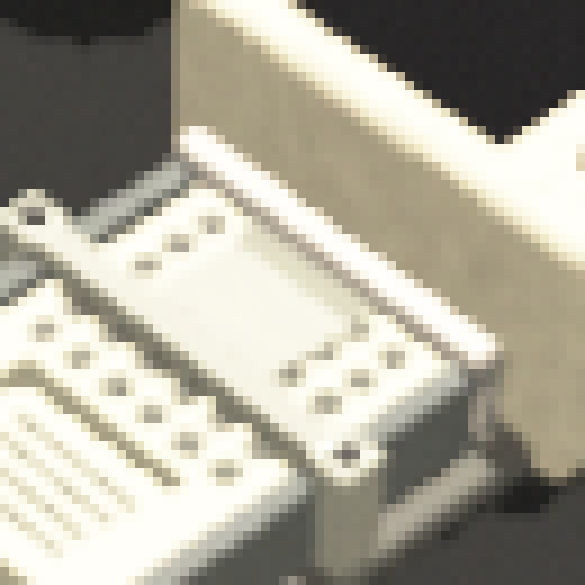

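The measurements bracket the rear edge at -21 (wrist) and about -23 (top, allowing for bloom). On release the tool drew back 1.2 mm under slight drag, so a gap of about 1 mm can't be ruled out. There's plenty of time, so I'll press and push once more and release with a forward bias.

```bash
python3 -m creep '[[[0.001,-0.033,-0.004,0],[0.001,-0.033,-0.004,0],[0.001,-0.033,-0.004,0],[0.001,-0.028,-0.003,0],[0,0,0,0]]]'
python3 - <<'E'
from rig import readout; import numpy as np
s=readout.read_state(); R=s["ee_rot"]; p=s["ee_pos"]; print(p,R)
print(R.T@(np.array([.522,-.0155,.075])-p))
E
```

```text
time_s: 7.65
ee_pos: [0.5184, -0.0065, 0.1923]
ee_rot: [[0.994, -0.012, 0.104], [0.0, -0.994, -0.113], [0.105, 0.112, -0.988]]
ft_force: [0.7, 0.6, -0.3]
opening: 0.002
[ 0.51842946 -0.00649404  0.19231846] [[ 9.94498721e-01 -1.16410013e-02  1.04099861e-01]
 [ 1.88911915e-04 -9.93604644e-01 -1.12914902e-01]
 [ 1.04748548e-01  1.12313392e-01 -9.88136349e-01]]
[-0.00873974 -0.00426963  0.11731523]
```

```bash
python3 -m creep '[[[-0.002,-0.001,0.02,0],[-0.002,-0.001,0.02,0],[-0.002,-0.001,0.02,0],[-0.002,-0.001,0.02,0],[-0.001,0,0.012,0]]]'; python3 -m creep '[[[0,0,0,0]]]'
python3 - <<'E'
from rig import readout; import numpy as np
s=readout.read_state(); R=s["ee_rot"]; p=s["ee_pos"]; print(R)
print(R.T@(np.array([.522,-.0155,.066])-p))
E
```

```text
time_s: 8.07
ee_pos: [0.5198, -0.0037, 0.0988]
ee_rot: [[0.994, 0.005, 0.11], [0.017, -0.994, -0.11], [0.109, 0.111, -0.988]]
ft_force: [-0.5, -0.1, -0.9]
opening: -0.001
time_s: 8.15
ee_pos: [0.5172, -0.0028, 0.0959]
ee_rot: [[0.995, 0.007, 0.104], [0.019, -0.994, -0.11], [0.103, 0.111, -0.988]]
ft_force: [-1.0, 0.2, -0.6]
opening: -0.003
[[ 0.99453377  0.00738438  0.10415394]
 [ 0.01888557 -0.9937659  -0.10987569]
 [ 0.10269326  0.1112421  -0.98847321]]
[0.00141855 0.00928766 0.03145902]
```

```bash
python3 -m creep '[[[0.001,0.006,0.005,1.2],[0.001,0.005,0.005,1.2],[0,0.002,0.003,0]]]'
python3 - <<'E'
from rig import readout; import numpy as np
s=readout.read_state(); R=s["ee_rot"]; p=s["ee_pos"]
print(R.T@(np.array([.522,-.0155,.066])-p))
E
```

```text
time_s: 8.4
ee_pos: [0.5202, -0.0163, 0.084]
ee_rot: [[0.994, -0.034, 0.103], [-0.023, -0.994, -0.109], [0.106, 0.106, -0.989]]
ft_force: [0.1, 0.2, -0.7]
opening: -0.002
[-9.09692017e-05 -2.79630732e-03  1.79038497e-02]
```

```bash
python3 -m creep '[[[0,-0.001,0.007,0]]]';python3 -m creep '[[[0,-0.001,0.006,0]]]'; python3 -m creep '[[[0,-0.001,0.004,0]]]'
```

```text
time_s: 8.48
ee_pos: [0.5219, -0.0168, 0.0777]
ee_rot: [[0.994, -0.035, 0.105], [-0.024, -0.994, -0.11], [0.108, 0.107, -0.988]]
ft_force: [0.5, -0.0, 0.4]
opening: 0.001
time_s: 8.57
ee_pos: [0.5232, -0.0168, 0.0717]
ee_rot: [[0.994, -0.036, 0.107], [-0.025, -0.994, -0.11], [0.11, 0.107, -0.988]]
ft_force: [1.1, -0.1, -0.8]
opening: 0.0
time_s: 8.65
ee_pos: [0.5241, -0.0166, 0.0674]
ee_rot: [[0.994, -0.037, 0.107], [-0.025, -0.994, -0.11], [0.111, 0.107, -0.988]]
ft_force: [0.5, -1.0, -0.2]
opening: -0.003
```

```bash
python3 -m creep '[[[-0.002,-0.001,0.004,0]]]';python3 -m creep '[[[-0.001,-0.001,0.004,0]]]'; python3 -m creep '[[[-0.001,-0.001,0.003,0]]]'
```

```text
time_s: 8.73
ee_pos: [0.5233, -0.0161, 0.063]
ee_rot: [[0.993, -0.037, 0.109], [-0.025, -0.994, -0.11], [0.112, 0.106, -0.988]]
ft_force: [0.4, -0.5, 0.4]
opening: -0.001
time_s: 8.82
ee_pos: [0.5226, -0.0155, 0.0584]
ee_rot: [[0.993, -0.038, 0.109], [-0.026, -0.994, -0.11], [0.112, 0.106, -0.988]]
ft_force: [0.2, 0.1, -0.7]
opening: 0.0
time_s: 8.9
ee_pos: [0.5223, -0.0149, 0.055]
ee_rot: [[0.993, -0.037, 0.109], [-0.025, -0.994, -0.11], [0.113, 0.107, -0.988]]
ft_force: [-0.7, -4.2, 10.1]
opening: -0.001
```

```bash
python3 -m creep '[[[-0.001,-0.002,0.003,0]]]';python3 -m creep '[[[-0.001,-0.004,0.002,0]]]'; python3 -m creep '[[[-0.001,-0.005,0.0015,0]]]'; python3 -m creep '[[[-0.001,-0.006,0.0015,0]]]'
```

```text
time_s: 8.98
ee_pos: [0.5224, -0.0142, 0.0524]
ee_rot: [[0.993, -0.036, 0.111], [-0.023, -0.993, -0.112], [0.114, 0.109, -0.987]]
ft_force: [-2.4, -6.2, 13.7]
opening: 0.001
time_s: 9.07
ee_pos: [0.5229, -0.012, 0.051]
ee_rot: [[0.993, -0.035, 0.113], [-0.021, -0.993, -0.115], [0.117, 0.112, -0.987]]
ft_force: [-2.5, -9.5, 16.1]
opening: 0.001
time_s: 9.15
ee_pos: [0.5233, -0.0093, 0.0504]
ee_rot: [[0.993, -0.033, 0.116], [-0.019, -0.993, -0.119], [0.119, 0.116, -0.986]]
ft_force: [-4.2, -25.3, 23.1]
opening: 0.005
time_s: 9.23
ee_pos: [0.5234, -0.0087, 0.0505]
ee_rot: [[0.993, -0.027, 0.117], [-0.012, -0.992, -0.129], [0.12, 0.127, -0.985]]
ft_force: [-4.8, -42.1, 23.7]
opening: 0.0
```

Stop reached again at the same place, with 42 N of push. I'll release with a forward bias this time.

```bash
python3 -m creep '[[[0,-0.004,-0.001,0]]]';python3 -m creep '[[[0,-0.003,-0.002,0]]]'; python3 -m creep '[[[0,-0.002,-0.004,0]]]'; python3 -m creep '[[[0,0,-0.005,0]]]'
```

```text
time_s: 9.32
ee_pos: [0.5234, -0.0089, 0.0523]
ee_rot: [[0.993, -0.024, 0.117], [-0.008, -0.991, -0.136], [0.119, 0.134, -0.984]]
ft_force: [-2.1, -17.3, 5.6]
opening: -0.001
time_s: 9.4
ee_pos: [0.5234, -0.0089, 0.055]
ee_rot: [[0.993, -0.022, 0.118], [-0.005, -0.99, -0.142], [0.119, 0.14, -0.983]]
ft_force: [-1.4, -10.5, 4.5]
opening: 0.002
time_s: 9.48
ee_pos: [0.5227, -0.0087, 0.0589]
ee_rot: [[0.993, -0.021, 0.117], [-0.004, -0.989, -0.145], [0.119, 0.144, -0.983]]
ft_force: [0.1, -6.2, -3.0]
opening: 0.0
time_s: 9.57
ee_pos: [0.5218, -0.0087, 0.0637]
ee_rot: [[0.993, -0.022, 0.116], [-0.004, -0.989, -0.146], [0.118, 0.145, -0.982]]
ft_force: [0.2, -0.1, 0.4]
opening: 0.001
```

```bash
python3 -m creep '[[[0.002,0.004,-0.02,0],[0.002,0.004,-0.03,0],[0,0.02,-0.035,0],[0,0.03,-0.02,0],[0,0.03,0,0]]]'; python3 -m creep '[[[0,0.035,0,0],[0,0.035,0,0],[0,0.035,0,0],[0,0,0,0]]]'
python3 - <<'E'
from h import *
for n in("scene","top"):
    p,d=cams.snapshot(n); cv2.imwrite(f"pics/{n}8.png",p)
cv2.imwrite("pics/sz8.png",cv2.resize(cv2.imread("pics/scene8.png"),None,fx=1.5,fy=1.5))
i=cams.camera_info("top")
O=np.array([517.3,-29.4]);t=np.radians(88.57);R=np.array([[np.cos(t),np.sin(t)],[-np.sin(t),np.cos(t)]])
for f in("pics/top7.png","pics/top8.png"):
    p=cv2.imread(f)[...,1].astype(float); out=[]
    for v in range(180,208,2):
        r=p[v,265:290]; th=(r.max()+r.min())/2; k=np.where((r[:-1]>th)&(r[1:]<=th))[0][0]
        u=265+k+(r[k]-th)/(r[k]-r[k+1]); out.append((R@(onplane(i,(u,v),.038)[0,:2]*1000-O))[0])
    print(np.median(out))
E
```

```text
time_s: 9.98
ee_pos: [0.5098, -0.0771, 0.182]
ee_rot: [[0.994, -0.013, 0.11], [0.003, -0.99, -0.143], [0.111, 0.142, -0.984]]
ft_force: [0.4, -0.3, 0.4]
opening: -0.0
time_s: 10.32
ee_pos: [0.5105, -0.1877, 0.2027]
ee_rot: [[0.993, -0.012, 0.122], [0.006, -0.989, -0.147], [0.122, 0.146, -0.982]]
ft_force: [-0.6, -0.2, 0.5]
opening: 0.002
-24.77980618047066
-24.711307534713647
```

View pics/sz8.png

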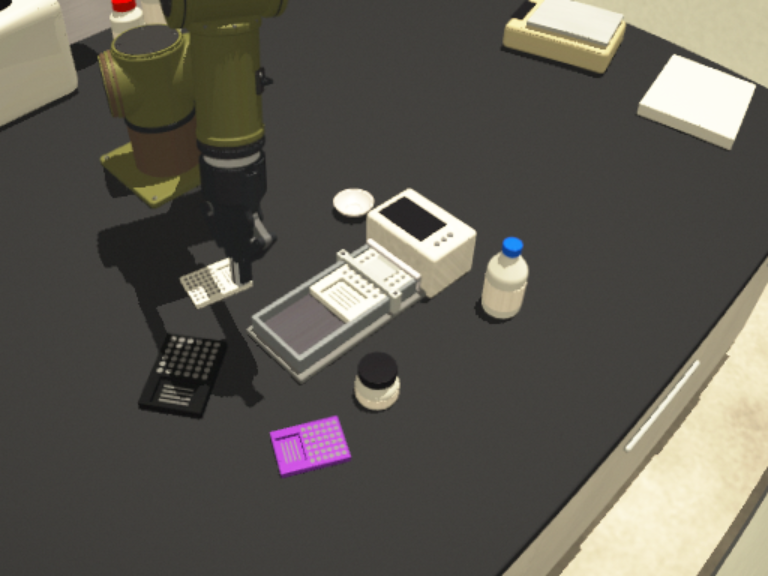

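The tray sits at the same place as after the first push (-24.71 against -24.78), so that release hadn't moved it. It is home against the stop, the bystanders haven't moved and the arm is clear. Handing in.

```bash
python3 -c "
from rig import order; print(order.sign_off())"
```

```text
the job is handed in; nothing more can be done
None
```

The tray is home against the end stop under the bridge and leaf spring, released, and staying there. I handed the job in at about 10.4 s.

- **Push:** I pressed the tray down in its thumb well with shut fingers (about 15 N, 6–8 mm) and pushed it under the bridge and leaf. At the stop the push rose to 37 N.
- **Second push:** My first release drew the fingers back 1.2 mm, so I pressed and pushed once more (42 N at the same place) and let go with a slight forward bias. This press seems to have reached the floor's bottom stop (23 N down).
- **Position:** The top view shows the tray moved about 87 mm; I expected about 86.5. Its rear edge read -24.8 mm after the first release and -24.7 mm after the second, so it stays put.
- **Height:** After the first release, depth put the tray's top at about 37–39 mm, as expected when it is held against the bridge.
- **Disagreement:** The rear edge should be at -22 mm. The top view gives about -24.7 mm, or roughly -23 mm after allowing for glare, and the wrist view gave -21 mm. I relied on the force at the stop and the repeated position.
- **Side effects:** The gripper ended up tilted about 0.19 rad, with no visible harm. In the last picture the bottle, jar and dish look undisturbed, and the wrist force was close to zero.

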